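# Build up the polishing-wheel hub and hold the clamp button through its bore

### The arm

A 6-joint arm with a two-finger parallel gripper is mounted at the origin on the work surface. World frame = base frame: x ahead of the robot, y to its left, z up, the work surface at z = 0. Lengths are in mm, angles in rad, forces in N, time in s.
With the tool pointing down it reaches from about 350 to 975 mm from the base axis. Payload 7.1 kg.
Tool frame: the origin (TCP) lies midway between the tips of the shut fingers; the grasp point (between the pads) lies pinch_z behind it (pinch_z is the distance from the TCP to the grasp point, in mm); z points along the fingers, y is the line along which they close (so a half turn about z gives the same grasp; the last joint's range is limited). The gripper opens to 88 mm and grips with 3 to 60 N. Pads are 20 mm wide; open, the fingers measure 115 mm over their backs; the gripper's body (75 mm by 178 mm) begins 61 mm behind the grasp point.
Start: joints at [-1.305, 0.423, 1.63, -0, 1.089, -0.019], TCP at [175.622, -599.801, 222.675] pointing down, gripper open.
Joint ranges: [-3, 3], [-0.9, 2.11], [0.09, 2.58], [-1.31, 4.45], [0.11, 2.69], [-2.54, 2.54]. Speed limits (rad/s): [2.39, 2.39, 3.01, 3.14, 3.14, 3.14].

### API

Orientations are given as a rotation vector (axis times angle).
In Python, from workcell import get_obs, get_image, close_job, pinch_z gives the robot as it stands.
- The arm moves only by the tool jog_arm, never from a script. Its argument "commands" is a list of rows, each a list of 3 entries, a list of its own where there are three numbers: the gripper command: -1 is shut, 1 is fully open, values between are in proportion, then the shift along the tool's x, y, z as a fraction of full scale, then the turn, a rotation vector about the tool's x, y, z as a fraction of full scale. In form: [[gripper, [tx, ty, tz], [rx, ry, rz]], ...]. A call has 1 to 10 rows; each row shifts and turns the commanded pose from where the row before left it, along the tool's axes as they then stand; what a row does not reach is not made up. Full scale, the value 1, is 0.1 m for a shift and 45 degrees for a turn. A row lasts 1/10 s, in which the tool goes at most 50 mm and 8.59 degrees, less where a joint would pass 70% of its speed; a pose out of reach is approached as far as the arm can. A call with a number of a shift or a turn outside -1 to 1 is refused whole. A call with a gripper value outside its range is refused whole. The fingers move at their own pace and stop on an object; the grip force is fixed at half the most. Time passes only in rows, so rows that do not move let the fingers close. It gives the time, the measured TCP pose, the force, the opening and the grip force at its end, in the units of the state.
- get_obs(): the state, without advancing time (a new reading comes with each control period).
- get_image(name): name is "scene" or "side" or "wrist"; returns a dict with "image" (480x640x3 uint8, blue, green, red), "z_map" (480x640 float32, mm along the optical axis (not along the pixel's ray), 0 where there is no reading), "intrinsics" (3x3 intrinsics, pixels), "k1" (the pictures are not rectified: a ray, as slopes to the right and down, at radius r is drawn at 1 + k1 r^2 times it, then the intrinsics apply), "eye" and "orientation" of the camera in the world; the wrist camera has in their place "mount" (4x4, takes a point from camera to tool coordinates, whose origin is the TCP and whose axes are the flange's). Camera axes: x right, y down, z forward; pixel columns grow to the right and rows downward; lengths in mm; the calibration is good to about 2 mm. A picture is of the moment at which its call begins: read the wrist's pose just before it.
- close_job(): hands the job in; it is judged then, once.
The state is a dict: "t": time; "qpos": joint angles; "qvel": joint speeds; "joint_torque": joint torques, N m; "ee_pos": TCP position; "orientation": TCP orientation; "ft_force": force on the tool from outside, world axes, zero at the start; "moment": the same for the moment, N m; "width": finger opening in mm; "grasp_force": force on a finger pad.
Only numpy, scipy, OpenCV 4.12 (cv2) and the standard library are available. Lean on these libraries where they do the work, as an engineer would, in place of code of your own. Each camera call takes 0.05 s, during which the arm holds its last target. There are 200 camera calls.

### The job

In the four-post nest, finish the hub whose body is already in there: set the plain spacer ring flat on the body, then the collared top disc, collar up, flat on the spacer, and let go of both. Then take the long straight stylus (the tool with the cylindrical handle) from the tool rest, reach down through the bore of the stack and push the recessed vacuum-clamp button fully down; finish while still gripping the stylus and holding the button down. Leave the burnisher and the other things on the bench where they are.

Things in the scene. Friction and masses are not known exactly. Their poses are not given: they have to be found in the camera images.
- nest: the fixture, fixed to the table: grey metal box 110 x 110 x 40 mm high with four upright steel posts around a central bore (23 mm across) in its top. Origin: centre of the box's underside, z up, x and y along its edges. Seated heights above this origin: hub body's underside 40 mm, spacer's 58 mm, top disc's 78 mm, top of the finished stack 102 mm
- nest_top (a point): centre of the box's top face, 40 mm above the table. Round it stand the posts: 10 mm thick, 54 mm high, the top 7 mm coned, at x = +-22.3, y = +-22.3 mm of the nest. They leave 1.5 mm all round a 50 mm disc, and gaps of 34 mm in the middles of the four sides (along the nest's x and y axes) for the fingers
- button_top (a point): centre of the flat top of the recessed button (19 mm across, steel) in the bore of the nest, on the nest's axis: 28 mm above the table when up (12 mm below the top of the box, 74 mm below the top of the finished stack)
- plunger (a joint): travel of the button in m: 0 up, 0.006 fully down (solid stop). A spring returns it: about 1.8 N starts it moving, 4.2 N holds it fully down
- hub_body: body of the hub, bare aluminium, already seated in the nest between the posts: lower flange 50 mm across and 6 mm high, above it a hub 38 mm across and 12 mm high, 18 mm in all, through bore 22 mm. Loose. Origin: centre of its underside
- spacer: the spacer: plain aluminium ring, 50 mm outside, bore 22 mm, 20 mm high, lying flat on the table. Origin: centre of its underside
- top_disc: the top disc: aluminium flange 50 mm across and 8 mm high with a collar 30 mm across rising 16 mm above it (24 mm in all), through bore 22 mm; lies flat on the table, collar up. Origin: centre of its underside. It may lie in either of the two places where it and the spacer are laid out
- rest: tool rest, fixed to the table: wooden block 60 (x) x 160 (y) x 45 mm high with two round holes, 11.5 mm wide and 40 mm deep, at y = +-45 mm. Origin: centre of its underside
- stylus: the stylus: straight steel shaft 10 mm thick and 100 mm long, flat at its lower end, with a cylindrical wooden handle 22 mm across and 55 mm long on top (155 mm in all, at most 110 g). Stands upright in one of the rest's holes (either one), its lower end 5 mm above the table. Origin: lower end of the shaft; z up along the shaft towards the handle
- stylus_tip (a point): lower end of the stylus shaft (its body's origin)
- stylus_grip (a point): middle of the stylus handle, 127.5 mm above its lower end
- burnisher: the other tool of the tool rest, to be left alone: steel shaft 10 mm thick and 75 mm long, carrying a wooden ball of 36 mm diameter centred 85 mm above the shaft's lower end. Stands upright in the other hole. Origin: lower end of the shaft; z up
- compound_bar: bystander: reddish-brown bar of polishing compound, 110 (its x) x 45 x 35 mm high, lying on the table. Origin: centre of its underside
- mouthpiece: bystander: brass horn mouthpiece standing on its rim, 28 mm across, 70 mm high. Origin: centre of its underside
- buff_wheel: bystander: grey felt polishing wheel lying flat, 110 mm across, 22 mm thick, no hole. Origin: centre of its underside
- polish_tin: bystander: standing tin, 70 mm across, 75 mm high. Origin: centre of its underside
- file_brush: bystander: hand brush lying on the table, about 0.2 m long along its x. Origin: on its underside
- bell_ring: bystander: thin brass ring lying flat, 84 mm across outside, 72 mm inside, 14 mm high. Origin: centre of its underside
Things that resemble listed ones, but are neither listed nor needed, are in the scene too. What is shaped like the spacer but black or pink is not meant.

How it is judged (in metres and radians):
On the way, in this order (a step that is already met when the one before it is completed fails the run):
1. the spacer lies flat on the hub body between the posts, let go (horizontal distance between spacer and nest below 0.0035 m and z of spacer in the frame of nest between 0.056 and 0.06 m and angle between spacer's own z axis and vertical below 0.06 rad and contact force between spacer and the arm below 0.1 N), for 0.2 s.
2. the top disc lies flat, collar up, on the spacer between the posts, let go (horizontal distance between each of spacer, top_disc and nest below 0.0035 m and z of spacer in the frame of nest between 0.056 and 0.06 m and angle between each of spacer, top_disc's own z axis and vertical below 0.06 rad and z of top_disc in the frame of nest between 0.076 and 0.08 m and contact force between top_disc and the arm below 0.1 N), for 0.2 s.
3. the gripped stylus, through the stack's bore, holds the button down (horizontal distance between each of hub_body, spacer, top_disc and nest below 0.0035 m and z of hub_body in the frame of nest between 0.038 and 0.042 m and angle between each of hub_body, spacer, top_disc's own z axis and vertical below 0.06 rad and z of spacer in the frame of nest between 0.056 and 0.06 m and z of top_disc in the frame of nest between 0.076 and 0.08 m and value of joint plunger above 0.0045 m and distance between stylus_tip and button_top below 0.009 m and contact force between stylus and the fingers above 2 N and angle between stylus's own z axis and vertical below 0.2 rad), for 0.3 s.
At the end, for the whole second after the job is handed in: The three hub parts are stacked flat in the nest (within 3.5 mm of its axis, 2 mm of seated height, 0.06 rad of upright), untouched by the robot; the fingers grip the stylus (over 2 N, within 0.2 rad of upright), whose lower end keeps the button at least 4.5 of its 6 mm down (all of step 3 and contact force between each of spacer, top_disc and the arm below 0.1 N); the arm keeps its last pose, push and grip.
It fails at once if the burnisher is moved by more than 30 mm (distance of burnisher from where it was at the start of the episode above 0.03 m).
It fails at once if another thing on the bench is moved by more than 30 mm (distance of any of compound_bar, mouthpiece, buff_wheel, polish_tin, file_brush, bell_ring from where it was at the start of the episode above 0.03 m).
It also fails if it takes over 64 s, if anything falls off the work surface, if the arm or the gripper's body presses on something with over 40 N, if the wrist force passes 120 N, or if a joint passes its speed limit or range.

## Working session

There is one attempt and no reset: what is moved stays moved. The work goes in short steps, Python scripts to look and compute and a tool call to move; the robot and the scene stay as the last step left them, time stands still between calls to the robot, and variables do not carry over. Pictures are saved under pics/ and viewed, at most 10 in all, crops included, and the job is handed in when it is done.

Besides the shell and the picture viewer there is one more tool, called as a command line: name --argument value ..., lists and objects as JSON in quotes. jog_arm: Moves the arm, as the interface text tells. Its arguments: {"type":"object","properties":{"commands":{"type":"array","items":{"type":"array"}}},"required":["commands"]}

```bash
mkdir -p pics; ls; cat > h.py <<'E'
import numpy as np, cv2
from scipy.spatial.transform import Rotation as R
from workcell import get_obs, get_image, close_job, pinch_z
def campose(name, im, obs=None):
    if 'mount' in im:
        M=np.array(im['mount']); T=np.eye(4); T[:3,:3]=R.from_rotvec(obs['orientation']).as_matrix(); T[:3,3]=obs['ee_pos']
        return T@M
    T=np.eye(4); o=np.array(im['orientation'])
    T[:3,:3]=o if o.shape==(3,3) else R.from_rotvec(o).as_matrix(); T[:3,3]=im['eye']; return T
def shot(name):
    obs=get_obs(); im=get_image(name); im['T']=campose(name,im,obs); im['obs']=obs; return im
def rays(im, uv):
    K=np.array(im['intrinsics']); k=float(im['k1'])
    uv=np.atleast_2d(np.array(uv,float))
    d=np.c_[(uv[:,0]-K[0,2])/K[0,0],(uv[:,1]-K[1,2])/K[1,1]]
    s=d.copy()
    for _ in range(10): s=d/(1+k*(s**2).sum(1,keepdims=True))
    return np.c_[s,np.ones(len(s))]
def cloud(im):
    v,u=np.mgrid[0:480,0:640]
    r=rays(im,np.c_[u.ravel(),v.ravel()])*im['z_map'].reshape(-1,1)
    return (r@im['T'][:3,:3].T+im['T'][:3,3]).reshape(480,640,3)
def onplane(im, uv, z):
    r=rays(im,uv)@im['T'][:3,:3].T; e=im['T'][:3,3]
    return e+r*((z-e[2])/r[:,2:3])
def proj(im,P):
    P=(np.atleast_2d(P)-im['T'][:3,3])@im['T'][:3,:3]; s=P[:,:2]/P[:,2:]
    s=s*(1+float(im['k1'])*(s**2).sum(1,keepdims=True)); K=np.array(im['intrinsics'])
    return np.c_[s[:,0]*K[0,0]+K[0,2],s[:,1]*K[1,1]+K[1,2]]
E
python3 - <<'E'
from h import *
print(pinch_z)
for n in ['scene','side','wrist']:
    im=shot(n); print(n,im['intrinsics'],im['k1'],im['T'].round(3).tolist()); np.save(n+'.npy',im,allow_pickle=True)
    if n!='wrist': cv2.imwrite(f'pics/{n}.png',im['image'])
print(get_obs())
E
```

```text
pics
18.700000000000003
scene [[474.15561845   0.         318.8281456 ]
 [  0.         474.15561845 240.53316619]
 [  0.           0.           1.        ]] -0.12357136444071552 [[-0.825, 0.375, -0.422, 1055.07], [0.564, 0.573, -0.595, 624.903], [0.019, -0.729, -0.684, 862.632], [0.0, 0.0, 0.0, 1.0]]
side [[536.50403501   0.         322.70530964]
 [  0.         536.50403501 245.75051161]
 [  0.           0.           1.        ]] -0.004776265933542885 [[-0.999, -0.008, 0.041, 519.801], [-0.039, 0.539, -0.841, 909.929], [-0.016, -0.842, -0.539, 714.488], [0.0, 0.0, 0.0, 1.0]]
wrist [[355.21976371   0.         323.45319014]
 [  0.         355.21976371 239.93478925]
 [  0.           0.           1.        ]] 0.01312217789643988 [[0.281, -0.93, -0.238, 238.9], [-0.96, -0.273, -0.068, -580.694], [-0.002, 0.248, -0.969, 384.522], [0.0, 0.0, 0.0, 1.0]]
{'t': 0.15, 'qpos': array([-1.30498477e+00,  4.23652042e-01,  1.63046877e+00,  1.64238109e-05,
        1.08861137e+00, -1.90086890e-02]), 'qvel': array([-4.93971000e-05, -3.17160553e-03, -3.45166802e-03,  2.17410879e-03,
        7.74434886e-04,  3.37798092e-05]), 'joint_torque': array([ 4.18986892e-04, -5.44982708e+01, -2.73918933e+01,  6.44343370e-02,
        2.05143710e-02, -8.83073744e-05]), 'ee_pos': array([ 175.531018  , -599.41511405,  222.10650583]), 'orientation': array([-3.10867020e+00, -4.45711272e-01,  1.97576456e-04]), 'ft_force': array([-0.46751632, -0.22783178, -0.09362669]), 'moment': array([-0.05752385, -0.05436782,  0.02044431]), 'grasp_force': 0.0, 'width': 87.95429525180151}
```

View pics/scene.png

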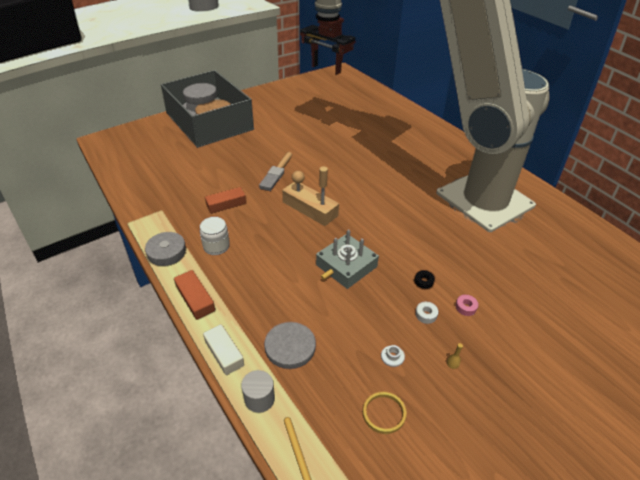

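View pics/side.png

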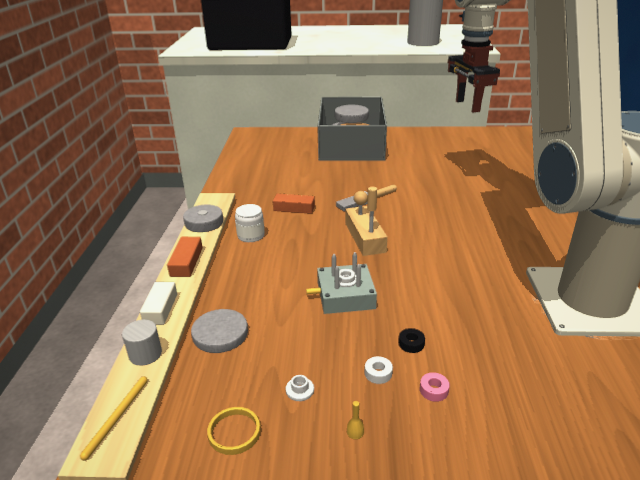

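Candidates: the spacer is the plain bare ring at scene (427,312) / side (378,370). The rings at scene (424,280), black, and (467,304), pink, are rejected. The top disc is the collared one at (393,355) / (300,388). The stylus is the cylindrical handle at (323,175) / (372,198), and the burnisher is the ball at (298,177). The nest is at (347,258) / (347,288).

```bash
python3 - <<'E'
from h import *
seeds={'spacer':[(427,312),(378,370)],'disc':[(393,355),(300,388)],'nest':[(347,258),(347,285)],'stylus':[(323,175),(372,198)],'burn':[(298,177),(361,198)],'black':[(424,280),(412,341)],'pink':[(467,304),(435,387)]}
rad={'spacer':32,'disc':32,'nest':75,'stylus':16,'burn':20,'black':32,'pink':32}
for i,n in enumerate(['scene','side']):
    im=np.load(n+'.npy',allow_pickle=True).item(); C=cloud(im); 
    for k,s in seeds.items():
        u,v=s[i]; z0=np.nanmedian(C[v-3:v+4,u-3:u+4,2]); p=np.median(C[v-3:v+4,u-3:u+4].reshape(-1,3),axis=0)
        w=C[max(0,v-60):v+60,u-60:u+60].reshape(-1,3); 
        w=w[(np.hypot(*(w[:,:2]-p[:2]).T)<rad[k])&(w[:,2]>6)]
        zt=np.percentile(w[:,2],97); t=w[w[:,2]>zt-4]
        print(n,k,p.round(1),'ztop',zt.round(1),'top-ctr',((t.max(0)+t.min(0))/2).round(1),'ext',(t.max(0)-t.min(0)).round(0)[:2],len(t))
# crop check
im=np.load('scene.npy',allow_pickle=True).item()['image']
cv2.imwrite('pics/crop.png',cv2.resize(im[140:380,270:490],None,fx=2.5,fy=2.5,interpolation=cv2.INTER_CUBIC))
E
```

```text
scene spacer [452.9 216.4   8.6] ztop 23.4 top-ctr [459.2 219.6  22. ] ext [48. 43.] 165
scene disc [600.9 265.   16.4] ztop 24.9 top-ctr [596.5 260.3  24.2] ext [31. 30.] 70
scene nest [537.1  13.8  55.4] ztop 85.2 top-ctr [519.2  -9.2  88.9] ext [61. 60.] 80
scene stylus [ 463.9 -197.1  145.3] ztop 160.9 top-ctr [ 459.6 -202.2  160.2] ext [20. 18.] 36
scene burn [ 488.4 -281.1   99.4] ztop 107.4 top-ctr [ 483.4 -288.8  106.9] ext [23. 22.] 36
scene black [399.8 139.9  17.6] ztop 22.3 top-ctr [393.  140.   20.9] ext [49. 49.] 162
scene pink [356.1 253.3   8.9] ztop 23.1 top-ctr [363.6 255.6  21.9] ext [46. 52.] 165
side spacer [458.3 228.5  16.7] ztop 20.9 top-ctr [459.2 219.5  19.6] ext [50. 46.] 331
side disc [594.2 273.7  16.8] ztop 23.9 top-ctr [596.7 261.3  22.8] ext [28. 29.] 107
side nest [514.7  12.9  43.3] ztop 85.0 top-ctr [518.6  -7.3  88.1] ext [60. 62.] 97
side stylus [ 458.2 -196.2  137.9] ztop 159.3 top-ctr [ 458.5 -201.8  158.3] ext [19. 18.] 39
side burn [ 480.7 -277.5   95.8] ztop 105.9 top-ctr [ 483.2 -284.1  104.8] ext [20. 23.] 34
side black [390.7 153.5  18.2] ztop 21.0 top-ctr [392.2 144.3  19.7] ext [48. 45.] 252
side pink [362.6 248.7   5.4] ztop 21.1 top-ctr [365.1 255.5  20.1] ext [48. 50.] 384
```

View pics/crop.png

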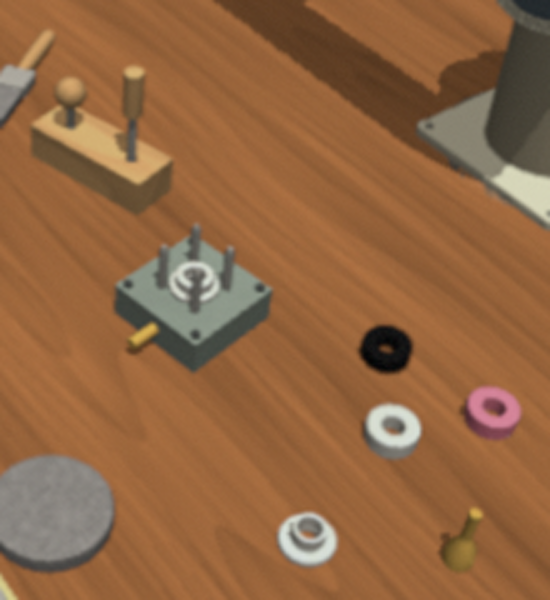

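```bash
cat >> h.py <<'E'
def goto(x,y,z,yaw=None,n=1):
    """yaw = world angle (deg) of the tool y axis, mod 180"""
    o=get_obs(); A=R.from_rotvec(o['orientation']); M=A.as_matrix()
    yw=np.degrees(np.arctan2(M[1,1],M[0,1])); d=0.
    if yaw is not None: d=(yaw-yw+90)%180-90
    down=R.from_euler('z',d,degrees=True)
    ya=np.radians(yw+d); ty=np.array([np.cos(ya),np.sin(ya),0]); tz=np.array([0,0,-1.]); T=np.c_[np.cross(ty,tz),ty,tz]
    rel=(A.inv()*R.from_matrix(T)).as_rotvec(degrees=True)/45
    dp=np.array([x,y,z])-o['ee_pos']
    print('yaw',yw.round(2),'ee',o['ee_pos'].round(1),'turn',rel.round(4),'shift(after turn)',(T.T@dp/100).round(4),'q6',o['qpos'][5].round(2),'t',o['t'])
E
python3 - <<'E'
from h import *
for n in ['scene','side']:
    im=np.load(n+'.npy',allow_pickle=True).item(); C=cloud(im).reshape(-1,3)
    w=C[(np.hypot(C[:,0]-519,C[:,1]+8)<48)&(C[:,2]>78)&(C[:,2]<100)]
    _,lab,c=cv2.kmeans(w[:,:2].astype(np.float32),4,None,(3,50,.1),10,cv2.KMEANS_PP_CENTERS)
    m=c.mean(0); a=np.degrees(np.arctan2(c[:,1]-m[1],c[:,0]-m[0])); print(n,m,c.round(1).tolist(),a.round(1),np.hypot(*(c-m).T))
    w=C[(np.hypot(C[:,0]-519,C[:,1]+8)<85)&(C[:,2]>38)&(C[:,2]<42.5)]
    print(cv2.minAreaRect(w[:,:2].astype(np.float32)))
goto(490,-60,260,None)
E
```

```text
scene [519.82886   -8.899204] [[545.7999877929688, -27.100000381469727], [493.8999938964844, 9.300000190734863], [501.6000061035156, -34.599998474121094], [538.0999755859375, 16.899999618530273]] [ -35.1  145.  -125.3   54.7] [31.712597 31.698315 31.558798 31.617348]
((518.4417114257812, -10.814582824707031), (112.52668762207031, 112.49598693847656), 9.237040519714355)
side [518.3786     -7.5337076] [[492.79998779296875, 10.899999618530273], [544.0999755859375, -25.200000762939453], [500.20001220703125, -33.79999923706055], [536.4000244140625, 17.899999618530273]] [ 144.2  -34.5 -124.7   54.7] [31.528135 31.200714 31.944368 31.223577]
((517.9322509765625, -9.283409118652344), (110.25194549560547, 115.24778747558594), 9.426356315612793)
yaw -73.68 ee [ 175.5 -599.4  222.1] turn [-0.0015 -0.     -0.    ] shift(after turn) [ 4.5336 -4.2933 -0.3789] q6 -0.02 t 0.15
```

jog_arm --commands '[[1,[0,0,-0.04],[0,0,-0.1855]],[1,[0,0,-0.04],[0,0,-0.1855]],[1,[0,0,-0.04],[0,0,-0.1855]],[1,[0,0,-0.04],[0,0,-0.1855]],[1,[0,0,-0.04],[0,0,-0.1855]],[1,[0,0,-0.04],[0,0,-0.1855]],[1,[0,0,-0.04],[0,0,-0.1855]],[1,[0,0,-0.04],[0,0,-0.1855]],[1,[0,0,-0.04],[0,0,-0.1855]],[1,[0,0,-0.04],[0,0,-0.1855]]]'

```text
t: 1.15
ee_pos: [175.6, -599.6, 262.5]
orientation: [-2.016, -2.409, -0.001]
ft_force: [-0.1, 1.1, -0.0]
width: 88.0
grasp_force: 0.0
```

```bash
python3 -c "
from h import *
goto(519,-60,260,9.8);goto(459,190,200,9.8)"
```

```text
yaw 10.14 ee [ 175.6 -599.6  262.5] turn [-0.0001 -0.0008  0.0075] shift(after turn) [4.7324 4.3026 0.025 ] q6 -1.48 t 1.15
yaw 10.14 ee [ 175.6 -599.6  262.5] turn [-0.0001 -0.0008  0.0075] shift(after turn) [7.2981 4.1369 0.625 ] q6 -1.48 t 1.15
```

jog_arm --commands '[[1,[0.15,0.15,0],[0,0,0.0075]],[1,[0.33,0.3,0],[0,0,0]],[1,[0.33,0.3,0],[0,0,0]],[1,[0.33,0.3,0],[0,0,0]],[1,[0.33,0.3,0],[0,0,0]],[1,[0.33,0.3,0],[0,0,0]],[1,[0.33,0.3,0],[0,0,0]],[1,[0.33,0.3,0],[0,0,0]],[1,[0.33,0.3,0],[0,0,0]],[1,[0.33,0.3,0],[0,0,0]]]'

```text
t: 2.15
ee_pos: [405.9, -243.5, 262.7]
orientation: [2.031, 2.397, 0.0]
ft_force: [1.0, 0.0, -0.1]
width: 88.3
grasp_force: 0.0
```

jog_arm --commands '[[1,[0.33,0.3,0],[0,0,0]],[1,[0.33,0.3,0],[0,0,0]],[1,[0.33,0.3,0],[0,0,0]],[1,[0.33,0.3,0],[0,0,0]],[1,[0.15,0.15,0],[0,0,0]],[1,[0,0,0],[0,0,0]],[1,[0,0,0],[0,0,0]]]'

```text
t: 2.85
ee_pos: [514.0, -77.9, 262.3]
orientation: [-2.029, -2.398, 0.001]
ft_force: [0.2, -0.7, 0.6]
width: 87.9
grasp_force: 0.0
```

```bash
cat > w.py <<'E'
from h import *
import sys
im=shot('wrist'); cv2.imwrite('pics/'+sys.argv[1]+'.png',im['image']); np.save(sys.argv[1]+'.npy',im,allow_pickle=True)
print(im['obs']['ee_pos'].round(1)); C=cloud(im).reshape(-1,3); C=C[im['z_map'].ravel()>0]
def posts(C,x,y):
    w=C[(np.hypot(C[:,0]-x,C[:,1]-y)<48)&(C[:,2]>80)&(C[:,2]<100)]
    if len(w)<40: return
    _,l,c=cv2.kmeans(w[:,:2].astype(np.float32),4,None,(3,50,.1),10,cv2.KMEANS_PP_CENTERS)
    c=np.array([(w[l.ravel()==i,:2].max(0)+w[l.ravel()==i,:2].min(0))/2 for i in range(4)])
    m=c.mean(0); print('posts',m.round(1),((np.degrees(np.arctan2(*(c-m).T[::-1]))+45)%90).round(1),np.hypot(*(c-m).T).round(1))
def top(C,name,x,y,r,z0,z1):
    w=C[(np.hypot(C[:,0]-x,C[:,1]-y)<r)&(C[:,2]>z0)&(C[:,2]<z1)]
    if len(w)<20: return
    (cx,cy),rr=cv2.minEnclosingCircle(w[:,:2].astype(np.float32)); print(name,'circ',round(cx,1),round(cy,1),round(rr,1),'bbox',((w.max(0)+w.min(0))/2)[:2].round(1),'z',np.median(w[:,2]).round(1),len(w))
posts(C,519,-8); top(C,'body',519,-8,23,52,64); top(C,'spacer',459,219.5,35,15,26); top(C,'collar',596.6,261,25,20,30); top(C,'flange',596.6,261,35,4,13); top(C,'stylus',459,-202,22,150,170)
E
python3 w.py w1; python3 -c "
from h import *
goto(459,190,200,9.8);goto(459,219.5,100,9.8)"
```

```text
[514.  -77.9 262.3]
posts [516.  -10.1] [9.6 9.6 9.5 9.4] [31.5 31.4 31.3 31.3]
body circ 516.4 -10.0 18.9 bbox [516.1 -10.1] z 58.2 751
stylus circ 457.2 -208.7 10.2 bbox [ 457.3 -211. ] z 160.4 172
yaw 9.46 ee [513.7 -78.4 262.4] turn [-0.0012  0.     -0.0076] shift(after turn) [ 2.7382 -0.0826  0.624 ] q6 -0.34 t 2.9
yaw 9.46 ee [513.7 -78.4 262.4] turn [-0.0012  0.     -0.0076] shift(after turn) [ 3.0289 -0.0324  1.624 ] q6 -0.34 t 2.9
```

View pics/w1.png

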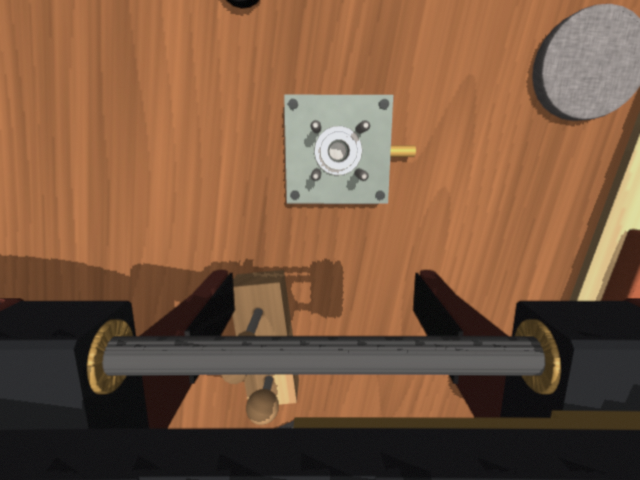

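jog_arm --commands '[[1,[0.2,0,0],[0,0,0]],[1,[0.4,0,0],[0,0,0]],[1,[0.4,0,0.2],[0,0,0]],[1,[0.4,0,0.22],[0,0,0]],[1,[0.4,0,0.25],[0,0,0]],[1,[0.4,0,0.25],[0,0,0]],[1,[0.4,-0.03,0.25],[0,0,0]],[1,[0.4,0,0.25],[0,0,0]],[1,[0,0,0],[0,0,0]],[1,[0,0,0],[0,0,0]]]'

```text
t: 3.9
ee_pos: [461.8, 216.7, 120.3]
orientation: [-2.03, -2.397, 0.002]
ft_force: [-0.6, 0.1, 0.5]
width: 87.8
grasp_force: 0.0
```

```bash
python3 w.py w2; python3 -c "
from h import *
goto(459,219.5,2,9.5)"
```

```text
[461.8 216.7 120.3]
spacer circ 457.2 218.1 25.1 bbox [457.1 218.3] z 20.2 2631
collar circ 594.8 260.1 15.3 bbox [594.8 260.6] z 23.9 757
flange circ 594.9 260.5 25.0 bbox [594.6 260.4] z 8.2 1894
yaw 9.42 ee [462.4 216.3 121. ] turn [-0.0001  0.0004 -0.0018] shift(after turn) [ 0.0373 -0.0285  1.1896] q6 0.25 t 3.95
```

View pics/w2.png

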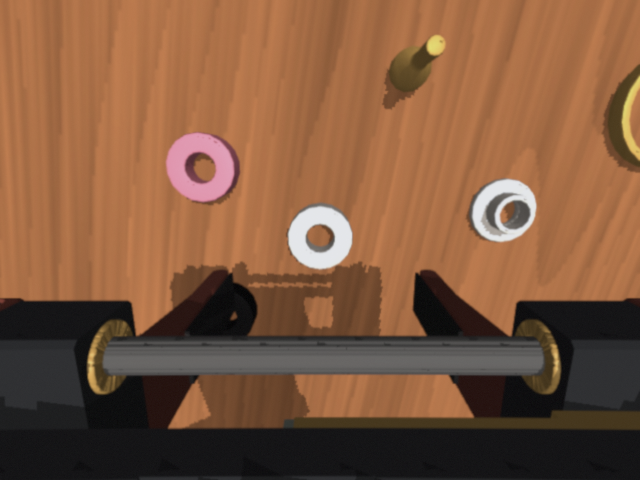

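jog_arm --commands '[[1,[0.029,-0.038,0.1],[0,0,0]],[1,[0,0,0.3],[0,0,0]],[1,[0,0,0.3],[0,0,0]],[1,[0,0,0.3],[0,0,0]],[1,[0,0,0.166],[0,0,0]],[1,[0,0,0],[0,0,0]],[1,[0,0,0],[0,0,0]]]'

```text
t: 4.65
ee_pos: [458.3, 218.9, 4.5]
orientation: [2.033, 2.395, 0.0]
ft_force: [0.6, 0.0, 1.0]
width: 87.8
grasp_force: 0.0
```

jog_arm --commands '[[-1,[0,0,0],[0,0,0]],[-1,[0,0,0],[0,0,0]],[-1,[0,0,0],[0,0,0]],[-1,[0,0,0],[0,0,0]],[-1,[0,0,0],[0,0,0]],[-1,[0,0,0],[0,0,0]],[-1,[0,0,0],[0,0,0]],[-1,[0,0,0],[0,0,0]]]'

```text
t: 5.45
ee_pos: [458.1, 219.8, 4.3]
orientation: [2.031, 2.397, 0.001]
ft_force: [-0.1, 0.5, 6.0]
width: 49.8
grasp_force: 30.0
```

jog_arm --commands '[[-1,[0,0,-0.1],[0,0,0]],[-1,[0,0,-0.3],[0,0,0]],[-1,[0,0,-0.4],[0,0,0]],[-1,[0,0,-0.4],[0,0,0]],[-1,[0,0,-0.3],[0,0,0]],[-1,[0,0,0],[0,0,0]]]'

```text
t: 6.05
ee_pos: [460.2, 220.8, 158.4]
orientation: [2.029, 2.394, 0.011]
ft_force: [0.7, 0.2, -1.2]
width: 49.8
grasp_force: 30.0
```

```bash
cat > held.py <<'E'
from h import *
# held ring: outer-top points in tool frame, near TCP
im=shot('wrist'); np.save('held.npy',im,allow_pickle=True); K=np.array(im['intrinsics']); M=np.array(im['mount'])
v,u=np.mgrid[0:480,0:640]; r=rays(im,np.c_[u.ravel(),v.ravel()])*im['z_map'].reshape(-1,1)
P=(r@M[:3,:3].T+M[:3,3]).reshape(480,640,3)
import sys
zt0,zt1,rad=map(float,sys.argv[1:4])
w=(im['z_map']>0)&(P[...,2]>zt0)&(P[...,2]<zt1)&(np.hypot(P[...,0],P[...,1])<rad)
w&=(abs(P[...,1])<rad-3)
q=P[w]; print(len(q),q.min(0).round(1),q.max(0).round(1),'medz',np.median(q[:,2]).round(1))
(cx,cy),rr=cv2.minEnclosingCircle(q[:,:2].astype(np.float32)); print('circ tool',round(cx,1),round(cy,1),round(rr,1))
E
python3 held.py -25 -8 34; python3 -c "
from h import *
im=np.load('held.npy',allow_pickle=True).item()
cv2.imwrite('pics/held.png',cv2.resize(im['image'][200:380,220:430],None,fx=3,fy=3))
goto(516.2,-10.1,150,9.6); print(im['mount'])"
```

```text
7364 [-15.4 -31.  -25. ] [23.6 31.  -8. ] medz -15.8
circ tool 7.1 -0.0 31.4
yaw 9.45 ee [459.  220.2 156.2] turn [ 0.0054 -0.0015 -0.0032] shift(after turn) [-2.366   0.1801  0.0615] q6 0.26 t 6.1
[[ 3.21930857e-04 -9.69124199e-01 -2.46572876e-01  6.74280932e+01]
 [ 9.99999910e-01  3.80146974e-04 -1.88499256e-04 -1.18743403e+00]
 [ 2.76413123e-04 -2.46572793e-01  9.69124234e-01 -1.62534927e+02]
 [ 0.00000000e+00  0.00000000e+00  0.00000000e+00  1.00000000e+00]]
```

View pics/held.png

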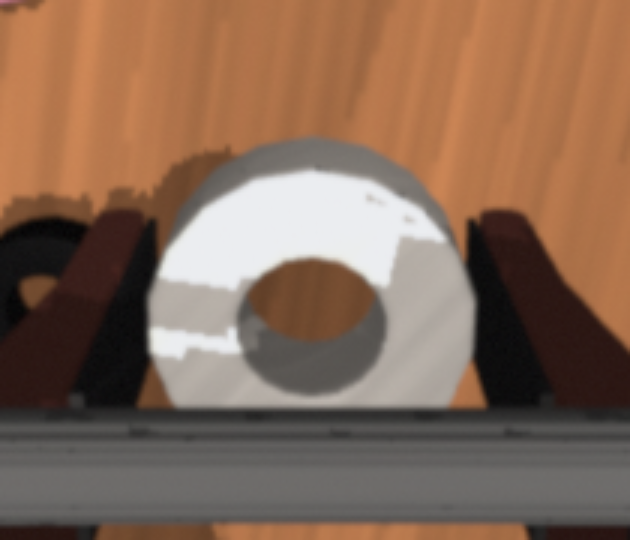

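```bash
cat > ring.py <<'E'
from h import *
from scipy.optimize import least_squares
def ringfit(im,zmed,band,rad,half):
    M=np.array(im['mount']); v,u=np.mgrid[0:480,0:640]
    P=(rays(im,np.c_[u.ravel(),v.ravel()])*im['z_map'].reshape(-1,1))@M[:3,:3].T+M[:3,3]
    w=P[(im['z_map'].ravel()>0)&(abs(P[:,2]-zmed)<band)&(abs(P[:,1])<half)&(abs(P[:,0])<40)]
    y=np.round(w[:,1]/1.0); e=np.array([w[y==k][w[y==k][:,0].argmax()] for k in np.unique(y)])
    f=lambda p:np.hypot(e[:,0]-p[0],e[:,1]-p[1])-rad
    s=least_squares(f,[0,0],loss='soft_l1'); return s.x.round(2),np.abs(f(s.x)).mean().round(2),np.median(w[:,2]).round(2),len(e)
E
python3 -c "
from ring import *
im=np.load('held.npy',allow_pickle=True).item()
M=np.array(im['mount'])
for z in (-15.,-15.8,-16.5): print(ringfit(im,z,1.5,25,20))"
```

```text
(array([-1.95, -1.25]), np.float64(0.17), np.float64(-15.76), 41)
(array([-2.04, -1.28]), np.float64(0.18), np.float64(-15.92), 41)
(array([-2.26, -1.23]), np.float64(0.21), np.float64(-15.99), 41)
```

jog_arm --commands '[[-1,[-0.1,0,0],[0,0,0]],[-1,[-0.3,0.03,0],[0,0,0]],[-1,[-0.4,0.03,0],[0,0,0]],[-1,[-0.4,0.03,0],[0,0,0]],[-1,[-0.4,0.03,0],[0,0,0]],[-1,[-0.4,0.04,0],[0,0,0]],[-1,[-0.25,0.04,0],[0,0,0]],[-1,[-0.1,0,0.2],[0,0,0]],[-1,[0,0,0.2],[0,0,0]],[-1,[0,0,0.05],[0,0,0]]]'

```text
t: 7.1
ee_pos: [513.3, -9.8, 105.6]
orientation: [-2.029, -2.391, 0.007]
ft_force: [0.7, -0.7, -0.9]
width: 49.6
grasp_force: 30.0
```

jog_arm --commands '[[-1,[0,0,0],[0,0,0]],[-1,[0,0,0],[0,0,0]]]'

```text
t: 7.3
ee_pos: [516.0, -8.8, 108.9]
orientation: [-2.03, -2.397, 0.001]
ft_force: [-0.4, -0.6, -0.2]
width: 49.8
grasp_force: 30.0
```

```bash
cat > near.py <<'E'
from ring import *
import sys
im=shot('wrist'); np.save('near.npy',im,allow_pickle=True); cv2.imwrite('pics/'+sys.argv[1]+'.png',im['image'])
M=np.array(im['mount']); v,u=np.mgrid[0:480,0:640]
P=(rays(im,np.c_[u.ravel(),v.ravel()])*im['z_map'].reshape(-1,1))@M[:3,:3].T+M[:3,3]
tz=im['obs']['ee_pos'][2]; h=tz-P[:,2]
w=P[(im['z_map'].ravel()>0)&(h>86)&(h<99)&(np.hypot(P[:,0],P[:,1])<45)]
print('tcp',im['obs']['ee_pos'].round(1),len(w))
for s in (-1,1):
    q=w[(w[:,1]*s>12)&(w[:,0]>8)]
    if len(q): print(s,len(q),q.min(0).round(1),q.max(0).round(1))
# box corners via top plane
b=P[(im['z_map'].ravel()>0)&(abs(h-40)<3)&(np.hypot(P[:,0],P[:,1])<90)]
print('box',b.min(0).round(1),b.max(0).round(1))
E
python3 near.py n1; python3 -c "
from ring import *
im=np.load('near.npy',allow_pickle=True).item(); print(ringfit(im,-15.9,1.5,25,20))
goto(517.5,-8.2,112,9.6)"
```

```text
tcp [516.   -8.8 108.9] 523
-1 263 [ 16.  -27.1  13.2] [ 25.6 -17.5  22.9]
1 260 [16.1 17.3 13. ] [25.6 26.9 22.7]
box [-57.3 -55.2  65.9] [53.6 55.1 70.9]
(array([-2.06, -1.19]), np.float64(0.21), np.float64(-15.94), 41)
yaw 9.49 ee [516.4  -8.6 109.3] turn [ 0.0002  0.0001 -0.0025] shift(after turn) [ 0.0026  0.0113 -0.0266] q6 -0.21 t 7.35
```

View pics/n1.png

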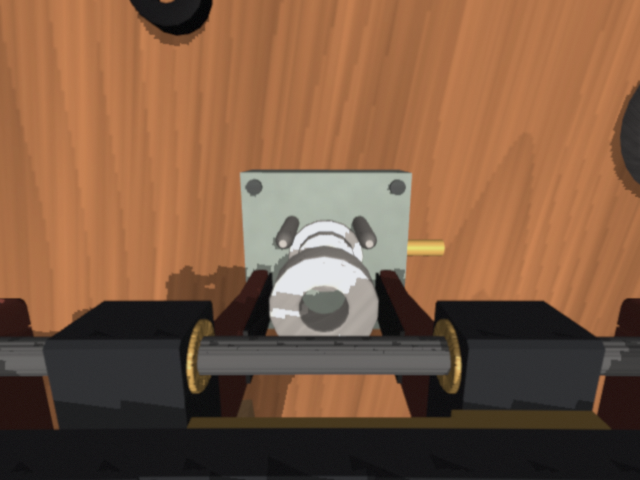

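jog_arm --commands '[[-1,[0.004,0.011,0],[0,0,0]],[-1,[0,0,0.06],[0,0,0]],[-1,[0,0,0.06],[0,0,0]],[-1,[0,0,0.05],[0,0,0]],[-1,[0,0,0.05],[0,0,0]],[-1,[0,0,0.05],[0,0,0]],[-1,[0,0,0.05],[0,0,0]],[-1,[0,0,0],[0,0,0]]]'

```text
t: 8.15
ee_pos: [516.8, -8.2, 76.3]
orientation: [-2.03, -2.396, 0.001]
ft_force: [0.1, -0.2, -0.5]
width: 49.6
grasp_force: 30.0
```

jog_arm --commands '[[-1,[0,0,0.04],[0,0,0]],[-1,[0,0,0.04],[0,0,0]],[-1,[0,0,0.03],[0,0,0]],[-1,[0,0,0.024],[0,0,0]],[-1,[0,0,0],[0,0,0]],[-1,[0,0,0],[0,0,0]]]'

```text
t: 8.75
ee_pos: [517.3, -8.2, 63.7]
orientation: [-2.031, -2.397, 0.0]
ft_force: [0.2, -0.1, -1.9]
width: 49.8
grasp_force: 30.0
```

jog_arm --commands '[[-1,[0,0,0.012],[0,0,0]],[-1,[0,0,0],[0,0,0]],[0.2,[0,0,0],[0,0,0]],[1,[0,0,0],[0,0,0]],[1,[0,0,0],[0,0,0]],[1,[0,0,0],[0,0,0]],[1,[0,0,0],[0,0,0]],[1,[0,0,-0.3],[0,0,0]],[1,[0,0,-0.4],[0,0,0]],[1,[0,0,-0.3],[0,0,0]]]'

```text
t: 9.75
ee_pos: [517.5, -8.3, 164.2]
orientation: [2.031, 2.397, 0.001]
ft_force: [0.4, 0.7, -0.3]
width: 88.0
grasp_force: 0.0
```

jog_arm --commands '[[1,[-0.3,0,-0.3],[0,0,0]],[1,[-0.3,0,-0.3],[0,0,0]],[1,[0,0,0],[0,0,0]],[1,[0,0,0],[0,0,0]]]'

```text
t: 10.15
ee_pos: [527.2, -67.7, 222.7]
orientation: [2.032, 2.395, 0.001]
ft_force: [-0.9, -0.6, -0.9]
width: 88.0
grasp_force: 0.0
```

```bash
sed -i "s/posts(C,519,-8); /posts(C,517.5,-9); top(C,'stack',517.5,-9,29,70,82); top(C,'stack100',517.5,-9,25,97,110);/" w.py; python3 w.py w3; python3 -c "
from h import *
goto(596,261.2,100,9.6)"
```

```text
[527.2 -67.7 222.7]
posts [514.5 -10. ] [10.8  5.9 14.7 15. ] [21.4 21.7 21.8 23.7]
stack circ 516.9 -9.6 28.9 bbox [516.7  -9.1] z 78.3 2265
body circ 516.3 -10.0 11.0 bbox [516.3  -9.9] z 57.5 41
stylus circ 456.7 -205.0 11.3 bbox [ 456.5 -204.9] z 159.7 822
yaw 9.42 ee [526.4 -67.1 221.7] turn [-0.0013 -0.0008 -0.004 ] shift(after turn) [3.1213 1.234  1.2175] q6 -0.31 t 10.2
```

jog_arm --commands '[[1,[0.2,0.08,0],[0,0,-0.004]],[1,[0.4,0.16,0],[0,0,0]],[1,[0.4,0.16,0],[0,0,0]],[1,[0.4,0.16,0],[0,0,0]],[1,[0.4,0.16,0],[0,0,0]],[1,[0.4,0.16,0],[0,0,0]],[1,[0.4,0.16,0.1],[0,0,0]],[1,[0.4,0.15,0.2],[0,0,0]],[1,[0.12,0.04,0.4],[0,0,0]],[1,[0,0,0.4],[0,0,0]]]'

```text
t: 11.2
ee_pos: [594.9, 264.1, 109.8]
orientation: [-2.022, -2.404, 0.001]
ft_force: [0.1, 0.3, 0.2]
width: 87.6
grasp_force: 0.0
```

jog_arm --commands '[[1,[0,0,0.1],[0,0,0]],[1,[0,0,0],[0,0,0]],[1,[0,0,0],[0,0,0]]]'

```text
t: 11.5
ee_pos: [596.6, 260.9, 103.3]
orientation: [2.027, 2.4, 0.001]
ft_force: [0.3, -0.7, 0.2]
width: 87.5
grasp_force: 0.0
```

```bash
python3 w.py w4; python3 -c "
from h import *
goto(596,261.2,10.5,9.6)"
```

```text
[596.6 260.9 103.3]
collar circ 595.5 260.6 15.0 bbox [595.4 260.8] z 24.0 683
flange circ 595.4 260.5 25.0 bbox [595.5 260.8] z 8.3 2009
yaw 9.61 ee [597.2 261.  104.2] turn [ 0.0029 -0.0007  0.0003] shift(after turn) [ 0.0043 -0.0119  0.9366] q6 0.23 t 11.55
```

jog_arm --commands '[[1,[0,0,0.2],[0,0,0]],[1,[0,0,0.3],[0,0,0]],[1,[0,0,0.3],[0,0,0]],[1,[0,0,0.13],[0,0,0]],[1,[0,0,0],[0,0,0]],[1,[0,0,0],[0,0,0]],[-1,[0,0,0],[0,0,0]],[-1,[0,0,0],[0,0,0]],[-1,[0,0,0],[0,0,0]],[-1,[0,0,0],[0,0,0]]]'

```text
t: 12.55
ee_pos: [596.5, 260.9, 10.0]
orientation: [2.027, 2.4, 0.001]
ft_force: [-0.0, -0.4, -0.6]
width: 59.5
grasp_force: 0.0
```

jog_arm --commands '[[-1,[0,0,0],[0,0,0]],[-1,[0,0,0],[0,0,0]],[-1,[0,0,0],[0,0,0]],[-1,[0,0,0],[0,0,0]],[-1,[0,0,0],[0,0,0]],[-1,[0,0,0],[0,0,0]]]'

```text
t: 13.15
ee_pos: [596.2, 260.7, 9.4]
orientation: [-2.027, -2.4, 0.0]
ft_force: [0.1, -0.0, -0.3]
width: 28.6
grasp_force: 30.0
```

jog_arm --commands '[[-1,[0,0,-0.1],[0,0,0]],[-1,[0,0,-0.3],[0,0,0]],[-1,[0,0,-0.4],[0,0,0]],[-1,[0,0,-0.4],[0,0,0]],[-1,[0,0,-0.3],[0,0,0]],[-1,[0,0,0],[0,0,0]],[-1,[0,0,0],[0,0,0]]]'

```text
t: 13.85
ee_pos: [596.3, 260.8, 160.4]
orientation: [2.027, 2.4, 0.002]
ft_force: [-0.2, -0.0, -1.3]
width: 28.5
grasp_force: 30.0
```

```bash
python3 - <<'E'
from ring import *
im=shot('wrist'); np.save('held2.npy',im,allow_pickle=True)
M=np.array(im['mount']); v,u=np.mgrid[0:480,0:640]
P=(rays(im,np.c_[u.ravel(),v.ravel()])*im['z_map'].reshape(-1,1))@M[:3,:3].T+M[:3,3]
w=P[(im['z_map'].ravel()>0)&(np.hypot(P[:,0],P[:,1])<32)&(P[:,2]<30)&(P[:,0]>-8)&(abs(P[:,1])<13)]
print(np.histogram(w[:,2],bins=np.arange(-30,20,2)))
print(ringfit(im,-14,2.2,15,12)); print(ringfit(im,2,2.5,25,20))
for lo,hi in ((-17,-11),(0,4)):
    a=w[(w[:,2]>lo)&(w[:,2]<hi)]; print(np.linalg.lstsq(np.c_[a[:,:2],np.ones(len(a))],a[:,2],rcond=None)[0].round(3))
cv2.imwrite('pics/held2.png',cv2.resize(im['image'][200:380,220:430],None,fx=3,fy=3))
goto(517.5,-8.2,130,9.6)
o=get_obs(); print(o['width'],o['grasp_force'])
E
```

```text
(array([   0,    0,    0,    0,    0,    0,   32,  740,  201,  128,  104,
        111,   99,   97,  135, 1128,  182,   77,   41,    0,    0,    0,
          0,    0]), array([-30, -28, -26, -24, -22, -20, -18, -16, -14, -12, -10,  -8,  -6,
        -4,  -2,   0,   2,   4,   6,   8,  10,  12,  14,  16,  18]))
(array([-0.4 , -1.27]), np.float64(0.18), np.float64(-14.69), 25)
(array([-0.47, -1.33]), np.float64(0.13), np.float64(1.21), 41)
[ 7.0000e-03 -9.0000e-03 -1.4467e+01]
[-0.008 -0.002  1.414]
yaw 9.64 ee [595.6 260.4 158.9] turn [-0.0014  0.0003  0.0008] shift(after turn) [-2.5185 -1.2176  0.2893] q6 0.23 t 13.9
28.376837124157966 29.99969436787069
```

View pics/held2.png

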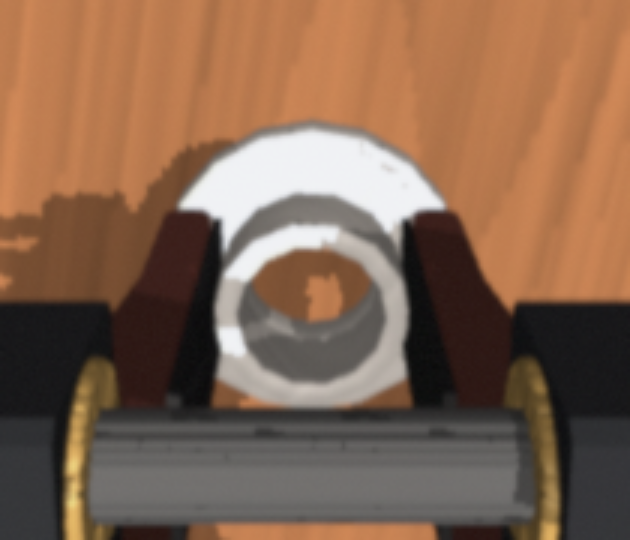

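jog_arm --commands '[[-1,[-0.15,-0.07,0],[0,0,0]],[-1,[-0.35,-0.17,0],[0,0,0]],[-1,[-0.4,-0.2,0],[0,0,0]],[-1,[-0.4,-0.2,0],[0,0,0]],[-1,[-0.4,-0.2,0],[0,0,0]],[-1,[-0.4,-0.2,0],[0,0,0]],[-1,[-0.3,-0.124,0.05],[0,0,0]],[-1,[-0.136,-0.06,0.16],[0,0,0]],[-1,[0,0,0.15],[0,0,0]],[-1,[0,0,0.056],[0,0,0]]]'

```text
t: 14.9
ee_pos: [515.4, -11.0, 115.5]
orientation: [-2.027, -2.396, 0.005]
ft_force: [0.2, -0.4, -0.8]
width: 28.6
grasp_force: 30.0
```

jog_arm --commands '[[-1,[0,0,0],[0,0,0]],[-1,[0,0,0],[0,0,0]],[-1,[0,0,0],[0,0,0]]]'

```text
t: 15.2
ee_pos: [518.3, -9.5, 118.3]
orientation: [2.026, 2.401, 0.001]
ft_force: [0.2, 0.2, -0.3]
width: 28.8
grasp_force: 30.0
```

```bash
python3 near.py n2; python3 -c "
from ring import *
im=np.load('near.npy',allow_pickle=True).item(); print(ringfit(im,1.2,1.5,25,20),ringfit(im,-14.5,1.5,15,12))
goto(517.6,-9.9,118,9.6)"
```

```text
tcp [518.3  -9.5 118.3] 484
-1 238 [ 17.8 -28.9  22.8] [ 26.9 -19.4  31.9]
1 246 [17.1 15.2 22.5] [26.9 24.8 32.1]
box [-43.9 -57.5  75.3] [54.9 53.  81.1]
(array([-0.56, -1.27]), np.float64(0.19), np.float64(1.08), 41) (array([-0.47, -1.29]), np.float64(0.17), np.float64(-14.79), 25)
yaw 9.68 ee [518.4  -9.5 118.4] turn [0.0011 0.0002 0.0017] shift(after turn) [-0.003  -0.0089  0.0037] q6 -0.21 t 15.25
```

jog_arm --commands '[[-1,[0.002,-0.0085,0.03],[0,0,0]],[-1,[0,0,0.05],[0,0,0]],[-1,[0,0,0.05],[0,0,0]],[-1,[0,0,0.05],[0,0,0]],[-1,[0,0,0.05],[0,0,0]],[-1,[0,0,0.03],[0,0,0]],[-1,[0,0,0.03],[0,0,0]],[-1,[0,0,0],[0,0,0]],[-1,[0,0,0],[0,0,0]]]'

```text
t: 16.15
ee_pos: [517.2, -9.7, 88.9]
orientation: [2.027, 2.4, 0.0]
ft_force: [-0.1, 0.2, -0.2]
width: 28.7
grasp_force: 30.0
```

jog_arm --commands '[[-1,[0,0,0.013],[0,0,0]],[-1,[0,0,0],[0,0,0]],[-1,[0,0,0],[0,0,0]],[0.2,[0,0,0],[0,0,0]],[0.4,[0,0,0],[0,0,0]],[0.4,[0,0,0],[0,0,0]],[0.4,[0,0,0],[0,0,0]],[0.4,[0,0,-0.3],[0,0,0]],[0.4,[0,0,-0.4],[0,0,0]],[0.4,[0,0,-0.3],[0,0,0]]]'

```text
t: 17.15
ee_pos: [517.4, -9.7, 189.3]
orientation: [2.027, 2.4, 0.001]
ft_force: [0.4, -0.0, -0.4]
width: 61.8
grasp_force: 0.0
```

jog_arm --commands '[[0.4,[-0.3,0,-0.25],[0,0,0]],[0.4,[-0.4,0,-0.25],[0,0,0]],[0.4,[0,0,0],[0,0,0]],[0.4,[0,0,0],[0,0,0]]]'

```text
t: 17.55
ee_pos: [528.9, -79.2, 237.9]
orientation: [2.029, 2.398, 0.001]
ft_force: [0.1, 0.6, 0.0]
width: 61.8
grasp_force: 0.0
```

```bash
python3 w.py w5; python3 -c "
from h import *
im=np.load('w5.npy',allow_pickle=True).item(); C=cloud(im).reshape(-1,3); r=np.hypot(C[:,0]-516.3,C[:,1]+10)
for nm,m in (('collar',(r<17)&(C[:,2]>97)),('flange',(r>16)&(r<23)&(C[:,2]>82)&(C[:,2]<90))):
  a=C[m]; print(nm,len(a),a.min(0).round(1),a.max(0).round(1),np.median(a[:,2]).round(1),np.linalg.lstsq(np.c_[a[:,:2]-[516,-10],np.ones(len(a))],a[:,2],rcond=None)[0].round(3))
goto(457.7,-203.5,200,9.6)"
```

```text
[528.9 -79.2 237.9]
posts [516.1 -10. ] [13.1 13.  13.  13. ] [19.2 19.2 19.2 19.2]
stack circ 517.8 -8.9 28.8 bbox [516.3  -7.6] z 76.7 75
stack100 circ 515.9 -10.1 14.8 bbox [515.9  -9.9] z 102.2 508
body circ 516.2 -9.8 11.0 bbox [516.2  -9.9] z 56.8 38
collar 4345 [501.3 -24.4  97.3] [530.5   4.7 400.4] 400.4 [  1.525  -9.667 340.198]
flange 1217 [493.3 -32.9  84.2] [539.3  12.8  88.7] 86.5 [1.0000e-03 1.0000e-03 8.6416e+01]
yaw 9.59 ee [528.2 -78.5 237. ] turn [-0.0012 -0.0008 -0.0003] shift(after turn) [-1.1151 -0.9036  0.3699] q6 -0.34 t 17.6
```

jog_arm --commands '[[0.4,[-0.15,-0.12,0],[0,0,0]],[0.4,[-0.3,-0.25,0.07],[0,0,0]],[0.4,[-0.3,-0.25,0.1],[0,0,0]],[0.4,[-0.25,-0.2,0.1],[0,0,0]],[0.4,[-0.115,-0.085,0.1],[0,0,0]],[0.4,[0,0,0],[0,0,0]],[0.4,[0,0,0],[0,0,0]],[0.4,[0,0,0],[0,0,0]]]'

```text
t: 18.4
ee_pos: [459.2, -202.8, 200.7]
orientation: [2.025, 2.401, 0.001]
ft_force: [-0.3, -0.1, -0.3]
width: 61.3
grasp_force: 0.0
```

```bash
python3 - <<'E'
from h import *
im=shot('wrist'); o=im['obs']; M=np.array(im['mount']); v,u=np.mgrid[0:480,0:640]
P=(rays(im,np.c_[u.ravel(),v.ravel()])*im['z_map'].reshape(-1,1))@M[:3,:3].T+M[:3,3]
h=o['ee_pos'][2]-P[:,2]; ok=(im['z_map'].ravel()>0)&(np.hypot(P[:,0],P[:,1])<40)
w=P[ok&(h>156)&(h<165)]; print(o['ee_pos'].round(1),len(w),w.min(0).round(1),w.max(0).round(1),'top',np.median(h[ok&(h>156)&(h<165)]).round(1),cv2.minEnclosingCircle(w[:,:2].astype(np.float32)))
cv2.imwrite('pics/sty.png',im['image']); goto(457.7,-203.5,118,9.6)
E
```

```text
[ 459.2 -202.8  200.7] 970 [-12.4 -13.6  38.4] [ 8.7  7.  44.7] top 160.2 ((-1.9890681505203247, -3.2540462017059326), 11.055788040161133)
yaw 9.72 ee [ 459.2 -202.8  200.9] turn [0.0008 0.0002 0.0027] shift(after turn) [-0.0041 -0.0161  0.8286] q6 -0.61 t 18.45
```

View pics/sty.png

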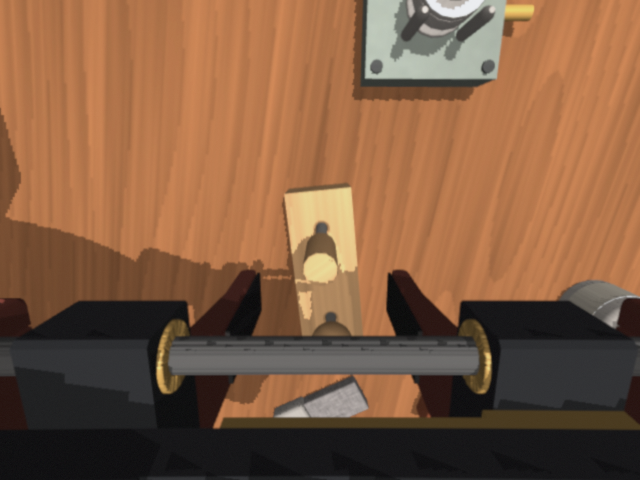

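jog_arm --commands '[[0.4,[-0.012,-0.02,0.1],[0,0,0]],[0.4,[0,0,0.3],[0,0,0]],[0.4,[0,0,0.3],[0,0,0]],[0.4,[0,0,0.15],[0,0,0]],[0.4,[0,0,0],[0,0,0]],[-1,[0,0,0],[0,0,0]],[-1,[0,0,0],[0,0,0]],[-1,[0,0,0],[0,0,0]],[-1,[0,0,0],[0,0,0]],[-1,[0,0,0],[0,0,0]]]'

```text
t: 19.45
ee_pos: [456.8, -205.5, 116.1]
orientation: [2.026, 2.399, 0.0]
ft_force: [-0.8, -0.4, 0.4]
width: 25.0
grasp_force: 0.0
```

jog_arm --commands '[[-1,[0,0,0],[0,0,0]],[-1,[0,0,0],[0,0,0]],[-1,[0,0,0],[0,0,0]],[-1,[0,0,0],[0,0,0]]]'

```text
t: 19.85
ee_pos: [456.9, -205.5, 115.9]
orientation: [2.027, 2.4, 0.0]
ft_force: [0.1, -0.4, 5.3]
width: 21.7
grasp_force: 30.0
```

jog_arm --commands '[[-1,[0,0,-0.05],[0,0,0]],[-1,[0,0,-0.1],[0,0,0]],[-1,[0,0,-0.15],[0,0,0]],[-1,[0,0,-0.2],[0,0,0]],[-1,[0,0,-0.25],[0,0,0]],[-1,[0,0,-0.25],[0,0,0]],[-1,[0,0,-0.2],[0,0,0]],[-1,[0,0,-0.05],[0,0,0]],[-1,[0,0,0],[0,0,0]],[-1,[0,0,0],[0,0,0]]]'

```text
t: 20.85
ee_pos: [455.8, -205.0, 239.7]
orientation: [-2.026, -2.399, 0.001]
ft_force: [0.5, -0.6, -1.1]
width: 21.6
grasp_force: 30.0
```

```bash
cat > sty.py <<'E'
from h import *
import sys
im=shot('wrist'); o=im['obs']; M=np.array(im['mount']); v,u=np.mgrid[0:480,0:640]; ok=im['z_map'].ravel()>0
P=(rays(im,np.c_[u.ravel(),v.ravel()])*im['z_map'].reshape(-1,1))@M[:3,:3].T+M[:3,3]
n=ok&(np.hypot(P[:,0]+1,P[:,1]+1)<25)
def circ(nm,lo,hi,half):
    w=P[n&(P[:,2]>lo)&(P[:,2]<hi)&(abs(P[:,1]+1)<half)]
    if len(w)>10: print(nm,len(w),w.min(0).round(1),w.max(0).round(1))
circ('htop',-46,-40,13)
for lo in range(10,112,15): circ('shaft%d'%lo,lo,lo+15,12)
# shaft silhouette by depth, both static views
def stat(name):
    im=shot(name); C=cloud(im).reshape(-1,3); e=o['ee_pos']; c=im['z_map'].ravel()>0
    for dz in (-20,-40,-60,-80,-100,-108):
        w=C[c&(np.hypot(C[:,0]-e[0],C[:,1]-e[1])<25)&(abs(C[:,2]-e[2]-dz)<8)]
        if len(w)>2: print(name,dz,len(w),(np.median(w,0)-e).round(1))
    w=C[c&(np.hypot(C[:,0]-e[0],C[:,1]-e[1])<25)&(C[:,2]<e[2]-20)&(C[:,2]>e[2]-125)]; print('lowest',(w[:,2].min()-e[2]).round(1) if len(w) else None)
stat('side'); stat('scene'); goto(517.4,-9.7,241,9.6)
cv2.imwrite('pics/'+sys.argv[1]+'.png',im['image'])
E
python3 sty.py s1
```

```text
htop 1458 [ -0.7 -13.9 -46. ] [ 12.2  12.  -40. ]
shaft25 96 [ 1.7 -5.6 26.2] [ 5.1  3.2 39.8]
shaft40 107 [ 1.2 -5.8 40.2] [ 5.1  3.6 55. ]
shaft55 89 [ 0.9 -5.6 55.1] [ 5.1  3.8 70. ]
shaft70 70 [ 1.5 -5.8 70. ] [ 5.1  3.5 84.6]
shaft85 63 [ 1.3 -5.4 85. ] [  5.2   3.7 100. ]
shaft100 37 [  0.9  -5.5 100.1] [  5.1   3.8 109.4]
side -20 24 [  1.5   2.6 -21.1]
side -40 27 [  1.6   2.4 -39.4]
side -60 32 [  1.2   3.4 -59.7]
side -80 21 [  0.8   3.1 -80.2]
side -100 22 [  2.    3.5 -99.4]
side -108 17 [   1.7    2.6 -105.7]
lowest -111.0
scene -20 17 [  2.4   1.6 -19. ]
scene -40 21 [  3.2   2.  -39.3]
scene -60 23 [  3.2   1.4 -61.4]
scene -80 23 [  2.7   2.2 -78.7]
scene -100 20 [  1.5   1.7 -99.9]
scene -108 13 [   1.6    1.1 -105. ]
lowest -110.1
yaw 9.63 ee [ 455.9 -205.   239.4] turn [-0.0024 -0.0016  0.0007] shift(after turn) [ 1.8231  0.9322 -0.0156] q6 -0.61 t 21.0
```

jog_arm --commands '[[-1,[0.1,0.05,0],[0,0,0]],[-1,[0.25,0.13,0],[0,0,0]],[-1,[0.35,0.18,0],[0,0,0]],[-1,[0.35,0.18,0],[0,0,0]],[-1,[0.35,0.18,0],[0,0,0]],[-1,[0.25,0.13,0],[0,0,0]],[-1,[0.168,0.082,0],[0,0,0]],[-1,[0,0,0],[0,0,0]],[-1,[0,0,0],[0,0,0]],[-1,[0,0,0],[0,0,0]]]'

```text
t: 22.0
ee_pos: [517.6, -10.9, 240.3]
orientation: [-2.027, -2.399, 0.001]
ft_force: [-0.5, 0.7, -0.2]
width: 21.7
grasp_force: 30.0
```

```bash
python3 sty.py s2 | egrep 'shaft|yaw|lowest'; python3 - <<'E'
from h import *
im=shot('wrist'); o=im['obs']; M=np.array(im['mount']); v,u=np.mgrid[0:480,0:640]; ok=im['z_map'].ravel()>0
P=(rays(im,np.c_[u.ravel(),v.ravel()])*im['z_map'].reshape(-1,1))@M[:3,:3].T+M[:3,3]; h=o['ee_pos'][2]-P[:,2]
w=P[ok&(h>99)&(h<106)&(np.hypot(P[:,0],P[:,1])<19)]; print(len(w),w.min(0),w.max(0))
w=P[ok&(abs(h-86)<2.5)&(np.hypot(P[:,0],P[:,1])<30)]; print(len(w),w.min(0),w.max(0))
w=P[ok&(h>84)&(h<98)&(P[:,0]>12)&(P[:,0]<32)]
for s in (-1,1): q=w[(w[:,1]*s>15)&(w[:,1]*s<32)]; print(len(q),q.min(0),q.max(0))
E
```

```text
shaft25 94 [ 1.2 -5.6 26.2] [ 5.1  3.3 40. ]
shaft40 107 [ 1.1 -5.8 40.1] [ 5.2  3.6 54.6]
shaft55 87 [ 0.6 -5.6 55. ] [ 5.1  3.8 69.7]
shaft70 77 [ 1.4 -5.8 70. ] [ 5.3  3.4 84.5]
shaft85 59 [ 1.4 -5.3 85.1] [ 5.2  3.7 99.5]
shaft100 36 [  1.2  -5.5 100.1] [  5.2   3.8 109.6]
lowest -111.7
lowest -110.6
yaw 9.56 ee [517.8 -11.2 240.5] turn [-0.0002  0.     -0.0008] shift(after turn) [ 0.0157 -0.0012 -0.0047] q6 -0.21 t 22.15
369 [-11.0937096  -16.38820266 136.10810975] [ 16.37967686  13.12030663 141.35583355]
1288 [-24.12586464 -25.52314744 152.05010108] [ 26.93636255  24.13350179 157.03139059]
169 [ 12.14859459 -28.33635165 145.29122797] [ 28.46116754 -15.10573592 155.82884645]
133 [ 12.01715517  15.37838071 145.47858401] [ 28.41306421  25.10569171 156.2199416 ]
```

jog_arm --commands '[[-1,[0.012,-0.004,0],[0,0,0]],[-1,[0,0,0.1],[0,0,0]],[-1,[0,0,0.15],[0,0,0]],[-1,[0,0,0.15],[0,0,0]],[-1,[0,0,0.15],[0,0,0]],[-1,[0,0,0.15],[0,0,0]],[-1,[0,0,0.15],[0,0,0]],[-1,[0,0,0.1],[0,0,0]],[-1,[0,0,0],[0,0,0]],[-1,[0,0,0],[0,0,0]]]'

```text
t: 23.2
ee_pos: [517.4, -9.4, 145.5]
orientation: [-2.027, -2.4, 0.0]
ft_force: [-0.4, 0.1, -1.4]
width: 21.6
grasp_force: 30.0
```

jog_arm --commands '[[-1,[0,0,0.04],[0,0,0]],[-1,[0,0,0.03],[0,0,0]],[-1,[0,0,0.02],[0,0,0]],[-1,[0,0,0.02],[0,0,0]],[-1,[0,0,0],[0,0,0]],[-1,[0,0,0],[0,0,0]],[-1,[0,0,0],[0,0,0]]]'

```text
t: 23.9
ee_pos: [517.8, -9.4, 134.9]
orientation: [2.027, 2.4, 0.001]
ft_force: [1.4, -1.2, 1.7]
width: 21.9
grasp_force: 30.0
```

jog_arm --commands '[[-1,[0,0,0.02],[0,0,0]],[-1,[0,0,0.01],[0,0,0]],[-1,[0,0,0],[0,0,0]],[-1,[0,0,0],[0,0,0]],[-1,[0,0,0],[0,0,0]]]'

```text
t: 24.4
ee_pos: [518.1, -9.4, 132.7]
orientation: [2.026, 2.399, 0.001]
ft_force: [-0.6, -0.0, 14.3]
width: 21.7
grasp_force: 30.0
```

jog_arm --commands '[[-1,[0,0,0],[0,0,0]],[-1,[0,0,0],[0,0,0]],[-1,[0,0,0],[0,0,0]],[-1,[0,0,0],[0,0,0]],[-1,[0,0,0],[0,0,0]],[-1,[0,0,0],[0,0,0]]]'

```text
t: 25.0
ee_pos: [518.1, -9.4, 132.8]
orientation: [2.026, 2.399, 0.001]
ft_force: [-1.4, -0.4, 13.5]
width: 21.7
grasp_force: 30.0
```

```bash
python3 - <<'E'
from h import *
im=shot('side'); C=cloud(im).reshape(-1,3); o=im['obs']; r=np.hypot(C[:,0]-518,C[:,1]+9)
a=C[(r>8)&(r<16)&(C[:,2]>98)&(C[:,2]<106)]; print('collar',len(a),np.median(a,0).round(1))
a=C[(r>17)&(r<26)&(C[:,2]>80)&(C[:,2]<90)]; print('flange',len(a),np.median(a,0).round(1))
print(o['ft_force'].round(1),o['grasp_force'],o['ee_pos'].round(1),o['t'])
cv2.imwrite('pics/fin.png',cv2.resize(im['image'][120:330,260:440],None,fx=2.8,fy=2.8))
E
```

```text
collar 49 [517.3  -4.  100.7]
flange 125 [515.1   5.6  84.7]
[-1.4 -0.4 13.5] 30.00217705965042 [518.1  -9.4 132.8] 25.0
```

View pics/fin.png

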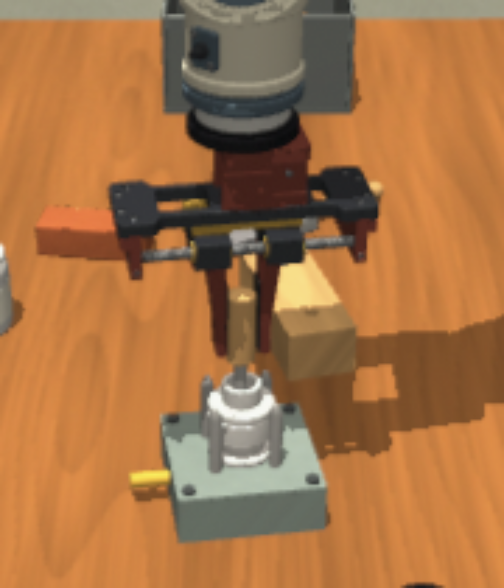

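The picture shows the stack seated between the posts (crop 243,420), with the gripped stylus standing in its bore (240,370). The force of about 14 N shows the button is on its stop.

```bash
python3 -c "
from workcell import close_job
print(close_job())"
```

```text
the job is handed in; nothing more can be done
None
```

The job is handed in at about 25 s of the 64 s allowed: the spacer and top disc are seated on the hub body and let go, and the gripped stylus is holding the button on its stop at about 14 N; no verdict was returned.

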